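Demould a brittle bracket onto the sprung curing stand

TASK

Lift the freshly cast, still brittle bracket out of its open mould by its upright lug, gripping no harder than about 40 N, and set it upright in the middle of the curing stand's plate, its long side along the plate's long side. Nobody has noted how high the stand is set, so lower the bracket by feel until it just rests on the sprung plate while you still hold it, never pressing it down with more than about 10 N and never dropping it; then let go. Leave the jar, the beaker and the wrench where they are.

Things in the scene. Friction and masses are not known exactly. Their poses are not given: they have to be found in the camera images.
- bracket: Cream cast bracket, 0.17-0.36 kg. Foot 80 (x) x 50 (y) x 12 mm with a central upright lug, 44 mm along x, 16 mm thick along y, round-topped, top 52 mm above the underside, gripping faces flat up to 44 mm; dark bore mark. At x = +-31 mm a boss, 16 mm across, top at 18 mm. Origin: centre of the underside; z up, x along the long side. Same either way round.
- mould: Open aluminium mould block, fixed to the bench, 130 (x) x 100 (y) x 30 mm, with a cavity 84 x 54 mm, 18 mm deep (floor 12 mm above the bench). The bracket lies in it with its foot below the rim, its axes along the mould's. Origin: centre of the underside; x along the long side.
- stand: Curing stand, fixed: foot 130 (x) x 110 (y) x 10 mm, sleeve, column and on top, centred and parallel to the foot, a steel plate 130 (x) x 100 (y) x 6 mm. Origin: centre of the foot's underside on the bench, NOT the plate. The plate's top is 65 to 120 mm above the bench, different each time, not reported. It is sprung: yields 0.5 mm per N, up to 12 mm.
- jar: Bystander: closed jar, 56 mm diameter, 85 mm high; origin at the centre of its underside.
- beaker: Bystander: white cup, 64 mm across, 80 mm high; origin at the centre of its underside.
- wrench: Bystander: wrench lying on the bench along its x, out to the side.
Mind the look-alikes: they are no part of the job. What is shaped like the bracket but turquoise or yellow is not meant.

How it is judged:
By the outcome, as a careful person would: the job done as asked, in the order asked, and still so for the second after the job is handed in, with the robot touching nothing.
It also fails if it takes over 51 s, if anything falls off the work surface, if the arm or the gripper's body presses on something with over 40 N, if the wrist force passes 120 N, or if a joint passes its speed limit or range.

ROBOT

A 6-joint arm with a two-finger parallel gripper is mounted at the origin on the work surface. World frame = base frame: x ahead of the robot, y to its left, z up, the work surface at z = 0. Lengths are in mm, angles in degrees, forces in N, time in s.
With the tool pointing down it reaches from about 325 to 850 mm from the base axis. Payload 4.4 kg.
Tool frame: the origin (TCP) lies at the very end of the fingers, on their centre line; the grasp point (between the pads) lies 19 mm behind it; z points along the fingers, y is the line along which they close (so a half turn about z gives the same grasp; the last joint's range is limited). The gripper opens to 94 mm and grips with 3 to 60 N. Pads are 16 mm wide; open, the fingers measure 119 mm over their backs; the gripper's body (75 mm by 177 mm) begins 78 mm behind the grasp point.
Start: joints at [54.861, 11.837, 88.321, -0, 79.842, -8.623], TCP at [256.721, 514.511, 205.447] pointing down, gripper open.
Joint ranges: [-156.59, 156.59], [-49.26, 127.26], [12.9, 141.05], [-63.56, 243.56], [4.71, 150.69], [-161.64, 161.64]. Speed limits (degrees/s): [159.86, 159.86, 180, 180, 180, 180].

INTERFACE

Orientations are given as [roll, pitch, yaw] about the fixed x, y, z axes, in that order (R = Rz(yaw) Ry(pitch) Rx(roll)).
In Python, from rig import arm gives the robot as it stands.
- The arm moves only by the tool arm_command, never from a script. Its argument "steps" is a list of rows, each a list of 5 numbers: the closure, from -1 (fully open) to 1 (shut), then the shift along the tool's x, y, z in cm, then the turn about the tool's z in rad. A call has 1 to 20 rows; each row shifts and turns the commanded pose from where the row before left it, along the tool's axes as they then stand; what a row does not reach is not made up. A row lasts 1/12 s, in which the tool goes at most 41.7 mm and 7.16 degrees, less where a joint would pass 70% of its speed; a pose out of reach is approached as far as the arm can. A call is refused whole if a number of a shift passes 4.17 or a number of a turn 0.125, either way. A call with a gripper value outside its range is refused whole. The fingers move at their own pace and stop on an object; "grip_force" is the grip in N (left out, the last holds). Time passes only in rows, so rows that do not move let the fingers close. It gives the time, the measured TCP pose, the force, the opening and the grip force at its end, in the units of the state.
- arm.get_state(): the state, without advancing time (a new reading comes with each control period).
- arm.grab_frame(name): name is "scene" or "side" or "wrist"; returns the picture (420x560x3 uint8, red, green, blue); there is no depth.
- arm.calibration(name): a dict with "fx", "fy", "cx", "cy" (pixels), "D" ([k1, k2, p1, p2, k3] as OpenCV has them; the pictures are not rectified), "rvec" (rotation vector, rad) and "tvec" (3), from world to camera coordinates, as OpenCV has them; the wrist camera has in their place "mount" (4x4, takes a point from camera to tool coordinates, whose origin is the TCP and whose axes are the flange's). Camera axes: x right, y down, z forward; pixel columns grow to the right and rows downward; lengths in mm; the calibration is good to about 2 mm. A picture is of the moment at which its call begins: read the wrist's pose just before it. calibration takes no time and is no camera call.
- arm.job_done(): hands the job in; it is judged then, once.
The state is a dict: "time_s": time; "joint_pos": joint angles; "joint_velocities": joint speeds; "tau": joint torques, N m; "eef_pos": TCP position; "orientation": TCP orientation; "contact_force": force on the tool from outside, world axes, zero at the start; "torque": the same for the moment, N m; "opening": opening from 0.0 (shut) to 1.0 (fully open); "gripper_force": force on a finger pad.
Only numpy, scipy, OpenCV 4.12 (cv2) and the standard library are available. Lean on these libraries where they do the work, as an engineer would, in place of code of your own. Each camera call takes 0.05 s, during which the arm holds its last target. There are 200 camera calls.

## Working session

There is one attempt and no reset: what is moved stays moved. The work goes in short steps, Python scripts to look and compute and a tool call to move; the robot and the scene stay as the last step left them, time stands still between calls to the robot, and variables do not carry over. Pictures are saved under pics/ and viewed, at most 10 in all, crops included, and the job is handed in when it is done.

Besides the shell and the picture viewer there is one more tool, called after ">>>" by a JSON object that holds its "api" and its "payload". arm_command: Moves the arm, as the interface text tells. Its arguments: {"type":"object","properties":{"steps":{"type":"array","items":{"type":"array","items":{"type":"number"}}},"grip_force":{"type":"number"}},"required":["steps"]}

```bash
mkdir -p pics; python3 - <<'E'
from rig import arm
import cv2
for n in("scene","side"):
    cv2.imwrite(f"pics/{n}0.png",arm.grab_frame(n)[:,:,::-1])
    print(arm.calibration(n))
print(arm.calibration("wrist")); print(arm.get_state())
E
```

```text
{'fx': 394.83480953691264, 'fy': 394.83480953691264, 'cx': 281.52827093115025, 'cy': 215.86714354746502, 'D': array([-0.10795387,  0.        ,  0.        ,  0.        ,  0.        ]), 'rvec': array([ 1.51049377,  2.03790802, -0.8749849 ]), 'tvec': array([ 169.44813898, -338.0628957 , 1427.81294281])}
{'fx': 419.8984960003766, 'fy': 419.8984960003766, 'cx': 279.7474985403953, 'cy': 202.78482933422714, 'D': array([-0.10136929,  0.        ,  0.        ,  0.        ,  0.        ]), 'rvec': array([ 2.22474364, -0.55434391,  0.26699897]), 'tvec': array([-521.95653731,  197.13160883,  898.56846416])}
{'fx': 303.6160805721179, 'fy': 303.6160805721179, 'cx': 279.2949748534459, 'cy': 206.2277605510326, 'D': array([-0.05737656,  0.        ,  0.        ,  0.        ,  0.        ]), 'mount': array([[ 6.53565066e-04, -9.73505876e-01, -2.28661065e-01,
         6.51552181e+01],
       [ 9.99999719e-01,  7.20355870e-04, -2.08631017e-04,
        -1.50378561e-01],
       [ 3.67820861e-04, -2.28660864e-01,  9.73506073e-01,
        -1.80309817e+02],
       [ 0.00000000e+00,  0.00000000e+00,  0.00000000e+00,
         1.00000000e+00]])}
{'time_s': 0.1, 'joint_pos': array([ 5.48610194e+01,  1.18784027e+01,  8.83950082e+01, -6.00620484e-04,
        7.98414522e+01, -8.62282529e+00]), 'joint_velocities': array([ 0.06475954, -0.13337437, -0.18716477,  0.02410762, -0.03660809,
       -0.0315862 ]), 'tau': array([ 2.17502829e-04, -3.71867359e+01, -2.82292432e+01,  6.99091586e-02,
        3.12017009e-02, -7.29894055e-05]), 'eef_pos': array([256.3033113 , 513.91644098, 204.42976336]), 'orientation': array([-1.79886347e+02, -1.66370226e-02,  1.53483935e+02]), 'contact_force': array([0.09991118, 0.53388322, 0.56841032]), 'torque': array([-0.00300774,  0.00124642, -0.04673532]), 'gripper_force': 0.0, 'opening': 0.9975947773854846}
```

View pics/scene0.png

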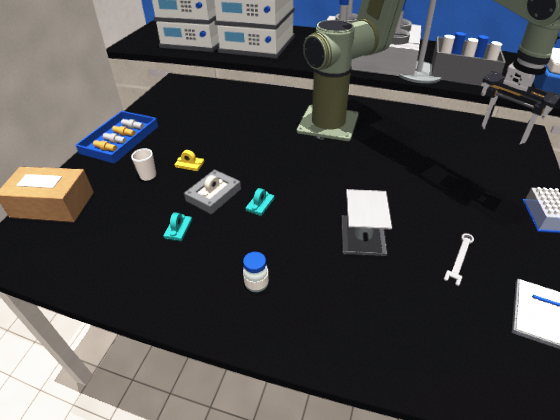

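View pics/side0.png

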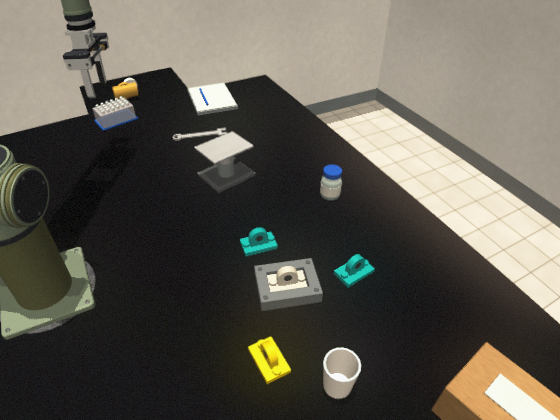

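Scene view: the cream bracket in its mould is at about (212,187), and the stand plate at (368,208). Side view: bracket (288,280), plate (223,147). The turquoise and yellow look-alikes stand around the mould. I'll enlarge both views.

```bash
python3 - <<'E'
import cv2,numpy as np
s=cv2.imread("pics/scene0.png");d=cv2.imread("pics/side0.png")
def c(i,x,y,w,h,k):return cv2.resize(i[y:y+h,x:x+w],None,fx=k,fy=k,interpolation=cv2.INTER_CUBIC)
# each tile 400x300, 80x60 px at 5x
t=[c(s,175,160,80,60,5),c(s,325,185,80,60,5),c(d,248,252,80,60,5),c(d,185,125,80,60,5)]
cv2.imwrite("pics/crops.png",np.vstack([np.hstack(t[:2]),np.hstack(t[2:])]))
E
```

```text
(no output)
```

View pics/crops.png

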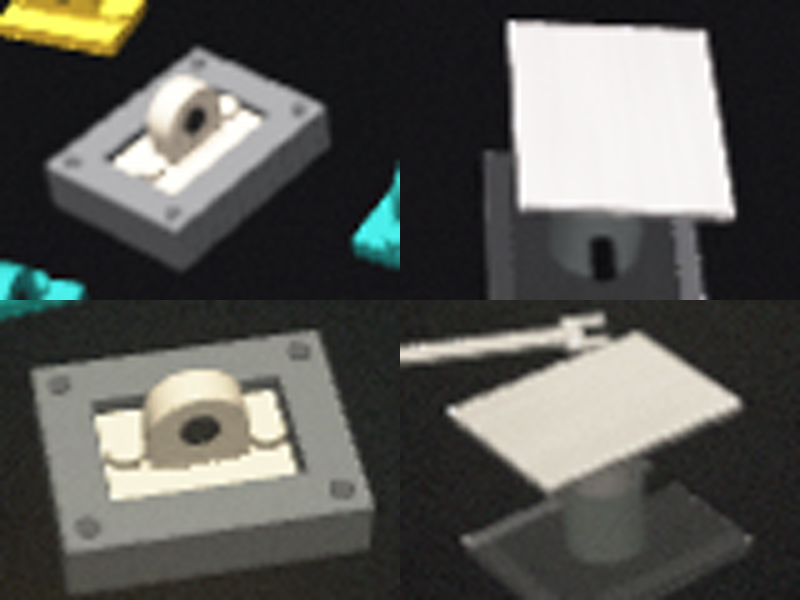

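The crops show the mould rim corners, the lug with its bore and the plate corners clearly in both views. I'll fit rectangles with free height to both views.

```bash
cat > h.py <<'E'
import numpy as np,cv2
from rig import arm
from scipy.optimize import least_squares
C={n:arm.calibration(n) for n in("scene","side")}
def K(c):return np.array([[c["fx"],0,c["cx"]],[0,c["fy"],c["cy"]],[0,0,1]])
def proj(n,P):
    c=C[n];return cv2.projectPoints(np.array(P,float).reshape(-1,1,3),c["rvec"],c["tvec"],K(c),c["D"])[0][:,0]
def tri(a,b):
    Ps,ps=[],[]
    for n,p in(("scene",a),("side",b)):
        c=C[n];Ps.append(np.c_[cv2.Rodrigues(c["rvec"])[0],c["tvec"]])
        ps.append(cv2.undistortPoints(np.array(p,float).reshape(-1,1,2),K(c),c["D"])[:,0].T)
    X=cv2.triangulatePoints(*Ps,*ps);return (X[:3]/X[3]).T
E
python3 - <<'E'
from h import *
px=lambda o,l:np.array(o)+(np.array(l,float)+.5)/5-.5
D={"mould":(px((175,160),[(197,47),(328,107),(182,233),(47,170)]),px((248,252),[(32,70),(320,32),(372,208),(70,252)])),
"plate":(px((325,185),[(109,20),(308,30),(335,215),(120,208)]),px((185,125),[(47,110),(240,32),(343,103),(148,190)]))}
for k,(a,b) in D.items():
  best=None
  for s in range(4):
    bb=np.roll(b,s,0);X=tri(a,bb)
    c=X.mean(0)
    for y0 in np.radians(range(0,180,15)):
      def f(q):
        co=np.array([(65,50),(65,-50),(-65,-50),(-65,50)])
        R=np.array([[np.cos(q[3]),-np.sin(q[3])],[np.sin(q[3]),np.cos(q[3])]])
        P=np.c_[co@R.T+q[:2],np.full(4,q[2])]
        return np.r_[min([proj("scene",np.roll(P,i,0))-a for i in range(4)],key=lambda e:(e**2).sum()),min([proj("side",np.roll(P,i,0))-bb for i in range(4)],key=lambda e:(e**2).sum())].ravel()
      r=least_squares(f,[*c,y0])
      if best is None or r.cost<best[0]:best=(r.cost,r.x,X,f(r.x))
  print(k,best[0],best[1][:3],np.degrees(best[1][3]));print(best[2].round(0),best[3].round(1))
print(tri(px((175,160),[(196,120)]),px((248,252),[(200,130)])), tri(px((175,160),[(182,85)]),px((248,252),[(193,78)])))
E
```

```text
mould 1.4828463509421503 [ 484.56292465 -234.61670538   29.68176097] -17.205559420477442
[[ 408. -264.   32.]
 [ 437. -167.   30.]
 [ 561. -206.   29.]
 [ 531. -301.   28.]] [ 0.3  0.7 -0.1  0.1 -0.8  0.2 -0.1 -0.5 -0.5  0.3 -0.1  0.1 -0.7 -0.3
  0.6 -0.4]
plate 0.6756538068743312 [525.58916207 206.27645251 102.36434165] 12.349265388236407
[[564. 136. 154.]
 [477. 223.  86.]
 [485. 290.  44.]
 [581. 193. 120.]] [ 0.1  0.5 -0.3  0.4  0.2 -0.  -0.2 -0.8  0.1 -0.  -0.  -0.1  0.2  0.
 -0.3 -0. ]
[[ 481.45858575 -234.05470096   37.76109132]] [[ 482.72899179 -233.33969095   67.18250227]]
```

>>> {"api": "arm_command", "payload": {"steps": [[-1, -2.69, -2.84, 0, 0], [-1, -2.69, -2.84, 0, 0], [-1, -2.69, -2.84, 0, 0], [-1, -2.69, -2.84, 0, 0], [-1, -2.69, -2.84, 0, 0], [-1, -2.69, -2.84, 0, 0], [-1, -2.69, -2.84, 0, 0], [-1, -2.69, -2.84, 0, 0], [-1, -2.69, -2.84, 0, 0], [-1, -2.69, -2.84, 0, 0], [-1, -2.69, -2.84, 0, 0], [-1, -2.69, -2.84, 0, 0], [-1, -2.69, -2.84, 0, 0], [-1, -2.69, -2.84, 0, 0], [-1, -2.69, -2.84, 0, 0], [-1, -2.69, -2.84, 0, 0], [-1, -2.69, -2.84, 0, 0], [-1, -2.69, -2.84, 0, 0], [-1, -2.69, -2.84, 0, 0], [-1, -2.69, -2.84, 0, 0]], "grip_force": 25}}

```text
time_s: 1.77
eef_pos: [484.3, -235.7, 204.8]
orientation: [180.0, -0.1, 153.4]
contact_force: [0.6, 0.2, 0.1]
opening: 1.002
gripper_force: 0.0
```

>>> {"api": "arm_command", "payload": {"steps": [[0.2, 0, 0, 0, -0.081], [0.2, 0, 0, 0, -0.081], [0.2, 0, 0, 0, 0], [0.2, 0, 0, 0, 0], [0.2, 0, 0, 0, 0], [0.2, 0, 0, 0, 0]]}}

```text
time_s: 2.27
eef_pos: [484.4, -233.4, 205.4]
orientation: [180.0, -0.0, 162.7]
contact_force: [0.4, -0.5, -0.2]
opening: 0.607
gripper_force: 0.0
```

```bash
python3 - <<'E'
from h import *
s=arm.get_state();im=arm.grab_frame("wrist")[:,:,::-1]
cv2.imwrite("pics/w1.png",im)
print({k:np.round(s[k],2) for k in("eef_pos","orientation","contact_force","opening","joint_pos","time_s")})
E
```

```text
{'eef_pos': array([ 484.43, -233.35,  205.41]), 'orientation': array([ 1.8000e+02, -1.0000e-02,  1.6274e+02]), 'contact_force': array([ 0.42, -0.45, -0.16]), 'opening': np.float64(0.61), 'joint_pos': array([ -34.94,    7.32,   93.57,   -0.  ,   79.12, -107.69]), 'time_s': np.float64(2.27)}
```

View pics/w1.png

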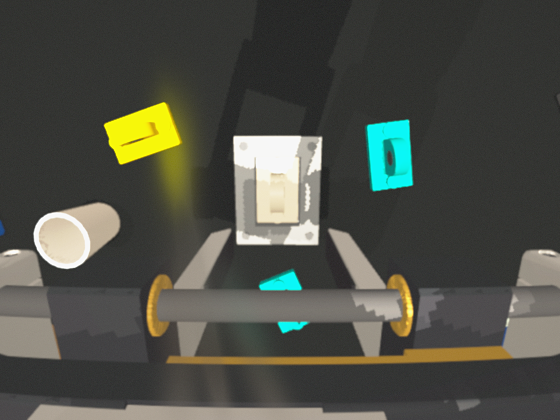

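Wrist view: the mould rim corners are at about (234,137), (322,136), (319,244), (236,244), with the lug at (277,193). I'll enlarge this for precision.

```bash
python3 - <<'E'
import cv2
i=cv2.imread("pics/w1.png")[128:253,222:332]
cv2.imwrite("pics/w1c.png",cv2.resize(i,None,fx=4.8,fy=4.8,interpolation=cv2.INTER_CUBIC))
E
```

```text
(no output)
```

View pics/w1c.png

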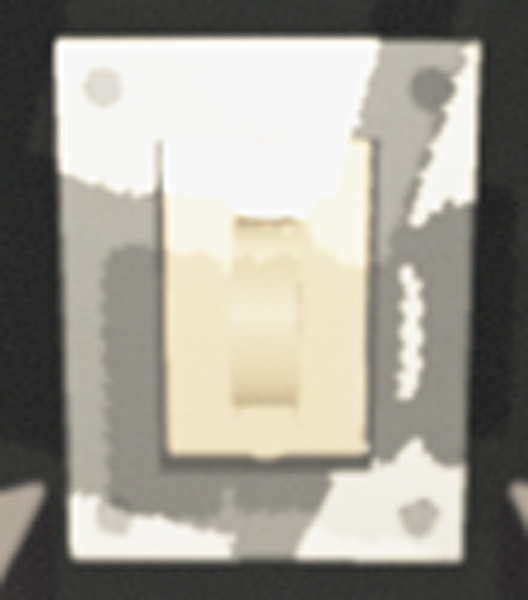

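```bash
cat >> h.py <<'E'
from scipy.spatial.transform import Rotation
W=arm.calibration("wrist")
def wray(p,eef,rpy,z):
    T=np.eye(4);T[:3,:3]=Rotation.from_euler("xyz",rpy,degrees=True).as_matrix();T[:3,3]=eef;T=T@W["mount"]
    u=cv2.undistortPoints(np.array(p,float).reshape(-1,1,2),K(W),W["D"])[:,0]
    d=np.c_[u,np.ones(len(u))]@T[:3,:3].T;o=T[:3,3]
    return o+d*((z-o[2])/d[:,2])[:,None]
E
python3 - <<'E'
from h import *
px=lambda l:np.array((222,128))+(np.array(l,float)+.5)/4.8-.5
e=([484.43,-233.35,205.41],[180,0,162.74])
X=wray(px([(55,38),(482,42),(463,562),(70,558)]),*e,30);print(X,X.mean(0))
print(np.linalg.norm(np.diff(X,axis=0),axis=1))
for i,j in((3,0),(2,1)):d=X[j]-X[i];print(np.degrees(np.arctan2(d[1],d[0])))
L=wray(px([(233,330),(300,330)]),*e,62);print(L,L.mean(0))
F=wray(px([(163,140),(370,145),(363,455),(170,455)]),*e,24);print(F,F.mean(0))
t=np.radians(162.74);ex=np.array([np.cos(t),np.sin(t)]);ey=np.array([np.sin(t),-np.cos(t)])
for n,P in(("mould",X.mean(0)),("lug",L.mean(0)),("foot",F.mean(0))):
    v=P[:2]-np.array(e[0][:2]);print(n,"tool x,y off",v@ex,v@ey)
E
```

```text
[[ 406.65743934 -265.08548682   30.        ]
 [ 437.75485808 -167.97920808   30.        ]
 [ 562.99350844 -207.63876626   30.        ]
 [ 531.85413837 -304.48729273   30.        ]] [ 484.81498606 -236.29768847   30.        ]
[101.96410557 131.36818526 101.73149684]
162.53020982045518
162.42847002444813
[[ 481.19685448 -243.11606436   62.        ]
 [ 485.68830473 -228.62294833   62.        ]] [ 483.44257961 -235.86950635   62.        ]
[[ 437.59258124 -248.54741898   24.        ]
 [ 453.84559786 -200.25694814   24.        ]
 [ 529.43393061 -224.39934857   24.        ]
 [ 514.68302187 -272.01774132   24.        ]] [ 483.88878289 -236.30536425   24.        ]
mould tool x,y off -1.242252929051876 -2.7007201372747054
lug tool x,y off 0.19539672122582216 -2.699024152650729
foot tool x,y off -0.36003585159407636 -2.982862382561793
```

>>> {"api": "arm_command", "payload": {"steps": [[0.2, 0, -0.2, 2.8, 0.004], [0.2, 0, 0, 2.8, 0], [0.2, 0, 0, 2.8, 0], [0.2, 0, 0, 2.8, 0], [0.2, 0, 0, 0, 0], [0.2, 0, 0, 0, 0], [0.2, 0, 0, 0, 0]]}}

```text
time_s: 2.9
eef_pos: [485.0, -236.3, 95.1]
orientation: [-180.0, 0.1, 162.5]
contact_force: [0.5, 0.2, 0.6]
opening: 0.398
gripper_force: 0.0
```

```bash
python3 - <<'E'
from h import *
s=arm.get_state();im=arm.grab_frame("wrist")[:,:,::-1]
cv2.imwrite("pics/w2.png",cv2.resize(im[90:370,120:440],None,fx=2.1,fy=2.1,interpolation=cv2.INTER_CUBIC))
print(s["eef_pos"],s["orientation"],s["opening"],arm.get_state()["eef_pos"])
E
```

```text
[ 485.01206921 -236.30195223   95.05048728] [-1.79958264e+02  1.30490524e-01  1.62546027e+02] 0.39796661315239445 [ 485.55017168 -236.74867561   95.7502342 ]
```

View pics/w2.png

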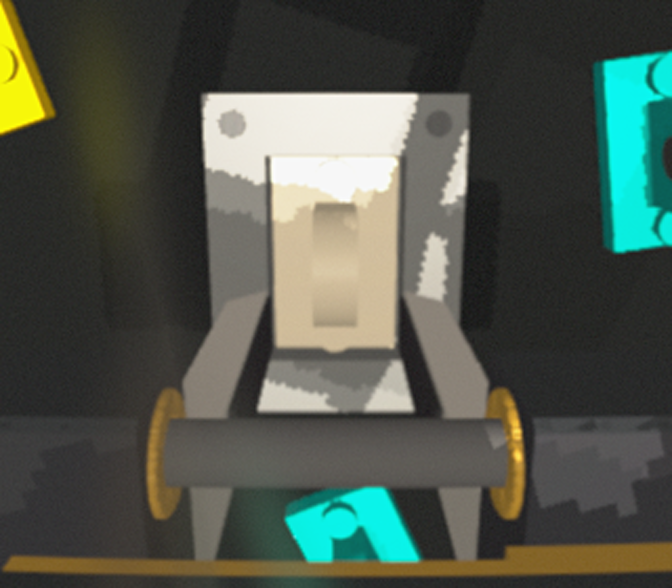

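The lug (x 312–358, centre 335) lies midway between the fingertips (268/403), so I can descend and grip.

>>> {"api": "arm_command", "payload": {"steps": [[0.2, 0, 0, 1.6, 0], [0.2, 0, 0, 1.6, 0], [0.2, 0, 0, 1.6, 0], [0.2, 0, 0, 0.9, 0], [0.2, 0, 0, 0.5, 0], [0.2, 0, 0, 0, 0], [0.2, 0, 0, 0, 0]], "grip_force": 28}}

```text
time_s: 3.53
eef_pos: [484.7, -236.4, 32.5]
orientation: [-180.0, 0.1, 162.5]
contact_force: [0.6, -1.0, 0.4]
opening: 0.402
gripper_force: 0.0
```

>>> {"api": "arm_command", "payload": {"steps": [[0.6, 0, 0, 0, 0], [0.7, 0, 0, 0, 0], [0.8, 0, 0, 0, 0], [1, 0, 0, 0, 0], [1, 0, 0, 0, 0], [1, 0, 0, 0, 0], [1, 0, 0, 0, 0], [1, 0, 0, 0, 0]]}}

```text
time_s: 4.2
eef_pos: [484.4, -236.2, 32.1]
orientation: [-180.0, 0.1, 162.5]
contact_force: [-1.5, 0.2, 5.0]
opening: 0.167
gripper_force: 28.0
```

>>> {"api": "arm_command", "payload": {"steps": [[1, 0, 0, -0.3, 0], [1, 0, 0, -0.5, 0], [1, 0, 0, -0.8, 0], [1, 0, 0, -1.2, 0], [1, 0, 0, -1.5, 0], [1, 0, 0, -2, 0], [1, 0, 0, -2, 0], [1, 0, 0, -2, 0], [1, 0, 0, -2, 0], [1, 0, 0, -2, 0], [1, 0, 0, -1.5, 0], [1, 0, 0, -1, 0], [1, 0, 0, -0.5, 0], [1, 0, 0, 0, 0], [1, 0, 0, 0, 0], [1, 0, 0, 0, 0]]}}

```text
time_s: 5.53
eef_pos: [483.0, -235.2, 203.0]
orientation: [180.0, -0.2, 162.5]
contact_force: [-0.7, -0.2, -3.4]
opening: 0.165
gripper_force: 28.0
```

```bash
python3 - <<'E'
from h import *
s=arm.get_state();im=arm.grab_frame("wrist")[:,:,::-1]
cv2.imwrite("pics/w3.png",cv2.resize(im[90:370,120:440],None,fx=2.1,fy=2.1,interpolation=cv2.INTER_CUBIC))
print(s["eef_pos"],s["orientation"],s["contact_force"],s["joint_pos"])
E
```

```text
[ 483.00636056 -235.22270227  203.04182307] [ 1.79952166e+02 -1.65850448e-01  1.62535316e+02] [-0.70308893 -0.1763215  -3.42108964] [-3.51957898e+01  7.49376128e+00  9.36566083e+01 -5.04051437e-03
  7.90221702e+01 -1.07730069e+02]
```

View pics/w3.png

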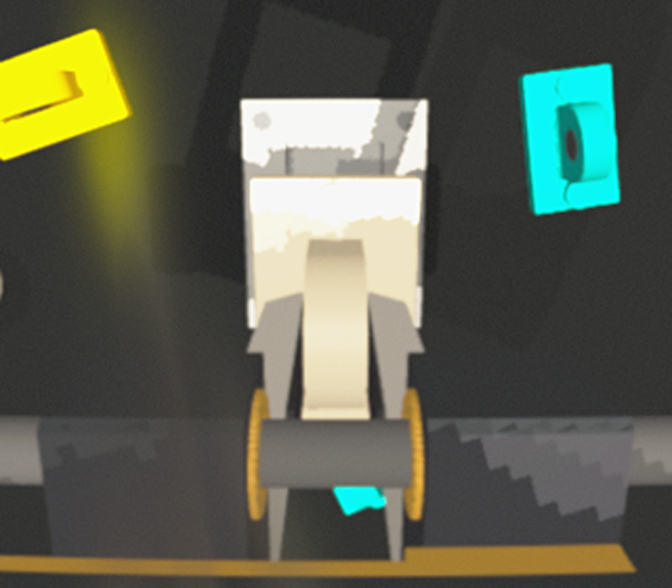

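>>> {"api": "arm_command", "payload": {"steps": [[1, 0, 0, 0, -0.06], [1, 0, 0, 0, -0.1], [1, 0, 0, 0, -0.1], [1, 0, 0, 0, -0.1], [1, 0, 0, 0, -0.1], [1, 0, 0, 0, -0.061], [1, 0, 0, 0, 0], [1, 0, 0, 0, 0]]}}

```text
time_s: 6.25
eef_pos: [483.5, -235.5, 203.4]
orientation: [179.9, -0.1, -167.7]
contact_force: [0.0, 0.2, -2.6]
opening: 0.169
gripper_force: 28.0
```

>>> {"api": "arm_command", "payload": {"steps": [[1, -0.3, 0.9, 0, 0], [1, -0.67, 2.12, 0, 0], [1, -0.97, 3.02, 0, 0], [1, -0.97, 3.02, 0, 0], [1, -0.97, 3.02, 0, 0], [1, -0.97, 3.02, 0, 0], [1, -0.97, 3.02, 0, 0], [1, -0.97, 3.02, 0, 0], [1, -0.97, 3.02, 0, 0], [1, -0.97, 3.02, 0, 0], [1, -0.97, 3.02, 0, 0], [1, -0.97, 3.02, 0, 0], [1, -0.97, 3.02, 0, 0], [1, -0.97, 3.02, 0, 0], [1, -0.67, 2.12, 0, 0], [1, -0.3, 0.9, 0, 0], [1, 0, 0, 0, 0], [1, 0, 0, 0, 0], [1, 0, 0, 0, 0], [1, 0, 0, 0, 0]]}}

```text
time_s: 7.92
eef_pos: [525.8, 204.9, 204.4]
orientation: [-180.0, -0.0, -167.7]
contact_force: [0.5, -0.3, -2.9]
opening: 0.17
gripper_force: 28.0
```

```bash
python3 - <<'E'
from h import *
s=arm.get_state();im=arm.grab_frame("wrist")[:,:,::-1]
cv2.imwrite("pics/w4.png",cv2.resize(im[90:370,120:440],None,fx=2.1,fy=2.1,interpolation=cv2.INTER_CUBIC))
print(s["eef_pos"],s["orientation"],s["contact_force"],s["joint_pos"])
# bracket offset in tool, from w3 (tool at origin, pointing down, yaw 0: world x=tool x, world y=-tool y)
p=np.array([(250,178),(420,178)])/2.1+(120,90)
print(wray(p,[0,0,0],[180,0,0],-8.5))
E
```

```text
[525.82725443 204.91741487 204.38285828] [-1.79974046e+02 -2.40585235e-02 -1.67718135e+02] [ 0.46340582 -0.32465991 -2.86229423] [ 1.25210032e+01  1.06197062e+01  8.98947756e+01 -2.62927912e-02
  7.95096859e+01 -8.97560744e+01]
[[ 41.25274657  25.68755764  -8.5       ]
 [ 41.29144996 -24.87383201  -8.5       ]]
```

View pics/w4.png

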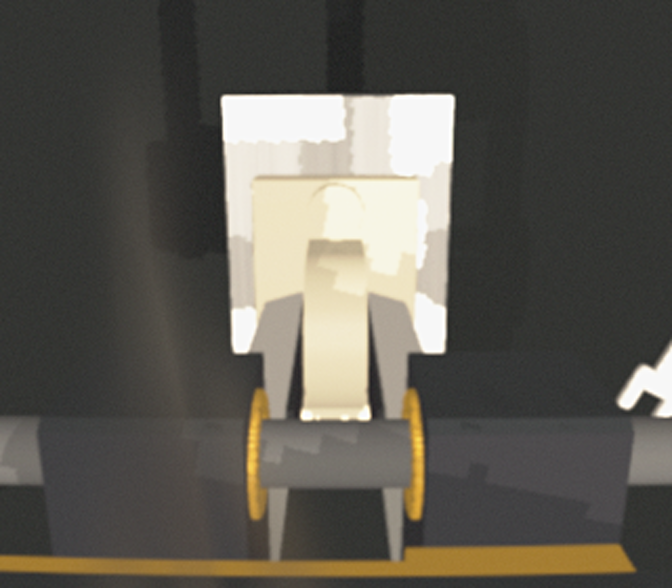

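The plate corners are at (222,95), (455,95), (444,353) and (232,353) in the crop, with the bracket held level above. I'll fit height and centre in tool axes.

```bash
python3 - <<'E'
from h import *
p=np.array([(222,95),(455,95),(444,353),(232,353)])/2.1+(120,90)
def f(q):
    X=wray(p,[0,0,0],[180,0,0],q[2])[:,:2]
    c,s=np.cos(q[3]),np.sin(q[3])
    M=np.array([(65,50),(65,-50),(-65,-50),(-65,50)])@np.array([[c,s],[-s,c]])+q[:2]
    return (X-M).ravel()
r=least_squares(f,[0,0,-100,0]);print("tool x,y,z,yaw",r.x[0],-r.x[1],r.x[2],np.degrees(r.x[3]),"z plate",204.2+r.x[2],r.fun.round(1))
E
```

```text
tool x,y,z,yaw 2.903372950948495 1.1615571661190078 -115.45148697927992 0.02131410954010393 z plate 88.74851302072007 [-2.4  2.9 -2.4 -2.9  2.4 -2.8  2.4  2.8]
```

```bash
python3 - <<'E'
from h import *
p=np.array([(222,95),(455,95),(444,353),(232,353)])/2.1+(120,90)
for z in(-106,-102,-98):print(z,wray(p,[0,0,0],[180,0,0],z).round(1).tolist())
E
```

```text
-106 [[65.5, 50.1, -106.0], [65.5, -52.3, -106.0], [-55.7, -52.2, -106.0], [-55.8, 50.0, -106.0]]
-102 [[65.5, 49.4, -102.0], [65.5, -51.6, -102.0], [-54.0, -51.5, -102.0], [-54.1, 49.3, -102.0]]
-98 [[65.5, 48.7, -98.0], [65.5, -50.8, -98.0], [-52.3, -50.7, -98.0], [-52.4, 48.6, -98.0]]
```

>>> {"api": "arm_command", "payload": {"steps": [[1, -0.08, 0.1, 0.5, 0], [1, 0, 0, 1, 0], [1, 0, 0, 1.2, 0], [1, 0, 0, 1.2, 0], [1, 0, 0, 1, 0], [1, 0, 0, 0.7, 0], [1, 0, 0, 0.5, 0], [1, 0, 0, 0.2, 0], [1, 0, 0, 0, 0], [1, 0, 0, 0, 0], [1, 0, 0, 0, 0]]}}

```text
time_s: 8.88
eef_pos: [527.1, 207.6, 142.2]
orientation: [-180.0, 0.1, -167.6]
contact_force: [-1.1, 0.0, -3.2]
opening: 0.165
gripper_force: 28.0
```

>>> {"api": "arm_command", "payload": {"steps": [[1, 0, 0, 0.1, 0], [1, 0, 0, 0.1, 0], [1, 0, 0, 0.1, 0], [1, 0, 0, 0, 0], [1, 0, 0, 0, 0]]}}

```text
time_s: 9.3
eef_pos: [526.4, 207.4, 138.4]
orientation: [-180.0, -0.0, -167.6]
contact_force: [-0.8, 0.1, -3.2]
opening: 0.168
gripper_force: 28.0
```

>>> {"api": "arm_command", "payload": {"steps": [[1, 0, 0, 0.1, 0], [1, 0, 0, 0.1, 0], [1, 0, 0, 0.1, 0], [1, 0, 0, 0, 0], [1, 0, 0, 0, 0]]}}

```text
time_s: 9.72
eef_pos: [526.3, 207.4, 135.3]
orientation: [180.0, -0.0, -167.6]
contact_force: [0.6, -0.4, -3.1]
opening: 0.169
gripper_force: 28.0
```

Nothing touching yet. I'll continue in 3 mm bites, then 2 mm.

>>> {"api": "arm_command", "payload": {"steps": [[1, 0, 0, 0.1, 0], [1, 0, 0, 0.1, 0], [1, 0, 0, 0.1, 0], [1, 0, 0, 0, 0], [1, 0, 0, 0, 0]]}}

```text
time_s: 10.13
eef_pos: [526.4, 207.4, 132.3]
orientation: [180.0, -0.0, -167.6]
contact_force: [-0.4, -0.4, -2.9]
opening: 0.167
gripper_force: 28.0
```

>>> {"api": "arm_command", "payload": {"steps": [[1, 0, 0, 0.1, 0], [1, 0, 0, 0.1, 0], [1, 0, 0, 0, 0], [1, 0, 0, 0, 0], [1, 0, 0, 0, 0]]}}

```text
time_s: 10.55
eef_pos: [526.5, 207.4, 130.5]
orientation: [-180.0, 0.0, -167.6]
contact_force: [-0.6, 0.4, -2.4]
opening: 0.171
gripper_force: 28.0
```

>>> {"api": "arm_command", "payload": {"steps": [[1, 0, 0, 0.1, 0], [1, 0, 0, 0.1, 0], [1, 0, 0, 0, 0], [1, 0, 0, 0, 0], [1, 0, 0, 0, 0]]}}

```text
time_s: 10.97
eef_pos: [526.4, 207.4, 128.4]
orientation: [-180.0, -0.0, -167.6]
contact_force: [0.9, -0.3, -2.6]
opening: 0.165
gripper_force: 28.0
```

>>> {"api": "arm_command", "payload": {"steps": [[1, 0, 0, 0.1, 0], [1, 0, 0, 0.1, 0], [1, 0, 0, 0, 0], [1, 0, 0, 0, 0], [1, 0, 0, 0, 0]]}}

```text
time_s: 11.38
eef_pos: [526.4, 207.4, 126.4]
orientation: [-180.0, -0.0, -167.6]
contact_force: [0.5, 0.9, -3.1]
opening: 0.165
gripper_force: 28.0
```

>>> {"api": "arm_command", "payload": {"steps": [[1, 0, 0, 0.1, 0], [1, 0, 0, 0.1, 0], [1, 0, 0, 0, 0], [1, 0, 0, 0, 0], [1, 0, 0, 0, 0]]}}

```text
time_s: 11.8
eef_pos: [526.4, 207.4, 124.4]
orientation: [-180.0, -0.0, -167.6]
contact_force: [0.9, 0.2, -3.3]
opening: 0.171
gripper_force: 28.0
```

>>> {"api": "arm_command", "payload": {"steps": [[1, 0, 0, 0.1, 0], [1, 0, 0, 0.1, 0], [1, 0, 0, 0, 0], [1, 0, 0, 0, 0], [1, 0, 0, 0, 0]]}}

```text
time_s: 12.22
eef_pos: [526.4, 207.4, 122.4]
orientation: [-180.0, -0.0, -167.6]
contact_force: [-0.2, 0.1, -3.6]
opening: 0.166
gripper_force: 28.0
```

>>> {"api": "arm_command", "payload": {"steps": [[1, 0, 0, 0.1, 0], [1, 0, 0, 0.1, 0], [1, 0, 0, 0, 0], [1, 0, 0, 0, 0], [1, 0, 0, 0, 0]]}}

```text
time_s: 12.63
eef_pos: [526.7, 207.4, 120.8]
orientation: [-180.0, 0.0, -167.6]
contact_force: [-1.1, -0.3, -0.1]
opening: 0.17
gripper_force: 28.0
```

>>> {"api": "arm_command", "payload": {"steps": [[1, 0, 0, 0.05, 0], [1, 0, 0, 0, 0], [1, 0, 0, 0, 0], [1, 0, 0, 0, 0]]}}

```text
time_s: 12.97
eef_pos: [526.7, 207.5, 120.2]
orientation: [-180.0, 0.0, -167.6]
contact_force: [-0.4, 0.2, 1.0]
opening: 0.164
gripper_force: 28.0
```

>>> {"api": "arm_command", "payload": {"steps": [[1, 0, 0, 0, 0], [1, 0, 0, 0, 0]]}}

```text
time_s: 13.13
eef_pos: [526.7, 207.4, 120.2]
orientation: [180.0, 0.0, -167.6]
contact_force: [-0.2, -0.0, -0.4]
opening: 0.167
gripper_force: 28.0
```

>>> {"api": "arm_command", "payload": {"steps": [[1, 0, 0, 0, 0], [1, 0, 0, 0, 0]]}}

```text
time_s: 13.3
eef_pos: [526.7, 207.5, 120.1]
orientation: [-180.0, 0.0, -167.6]
contact_force: [0.4, -0.1, 0.1]
opening: 0.17
gripper_force: 28.0
```

The wrist now reads about 0 N, so the plate carries the full weight. Letting go and retreating straight up.

>>> {"api": "arm_command", "payload": {"steps": [[0.6, 0, 0, 0, 0], [0.5, 0, 0, 0, 0], [0.4, 0, 0, 0, 0], [0.3, 0, 0, 0, 0], [0.3, 0, 0, 0, 0], [0.3, 0, 0, 0, 0], [0.3, 0, 0, 0, 0]]}}

```text
time_s: 13.88
eef_pos: [526.4, 207.4, 119.9]
orientation: [-180.0, -0.0, -167.6]
contact_force: [-1.3, -0.2, 0.6]
opening: 0.349
gripper_force: 0.0
```

>>> {"api": "arm_command", "payload": {"steps": [[0.3, 0, 0, -0.4, 0], [0.3, 0, 0, -0.8, 0], [0.3, 0, 0, -1.5, 0], [0.3, 0, 0, -2, 0], [0.3, 0, 0, -2.5, 0], [0.3, 0, 0, -2.5, 0], [0.3, 0, 0, -2, 0], [0.3, 0, 0, -1, 0], [0.3, 0, 0, 0, 0], [0.3, 0, 0, 0, 0], [0.3, 0, 0, 0, 0]]}}

```text
time_s: 14.8
eef_pos: [525.5, 207.2, 245.4]
orientation: [-180.0, -0.2, -167.6]
contact_force: [0.2, 0.0, -0.6]
opening: 0.351
gripper_force: 0.0
```

```bash
python3 - <<'E'
from h import *
im=[arm.grab_frame(n)[:,:,::-1] for n in("scene","side")]
t=[cv2.resize(i[y:y+100,x:x+80],None,fx=5,fy=5,interpolation=cv2.INTER_CUBIC) for i,x,y in((im[0],325,155),(im[1],185,85))]
cv2.imwrite("pics/end.png",np.hstack(t))
E
```

```text
(no output)
```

View pics/end.png

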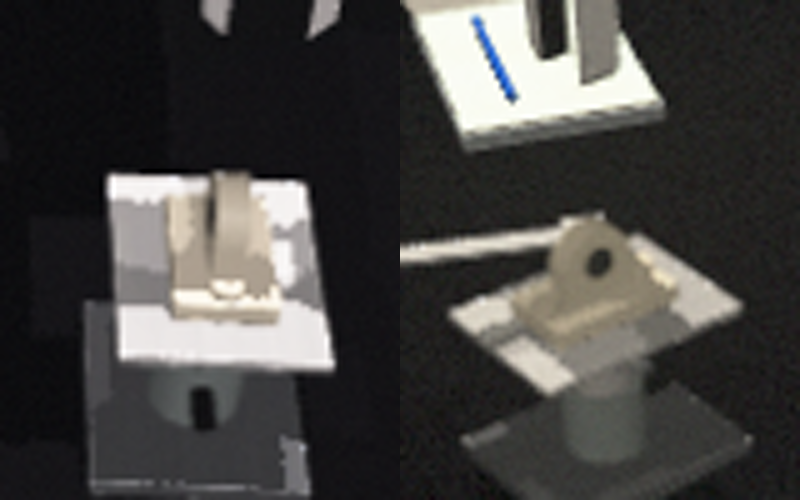

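```bash
python3 -c "
from rig import arm
print(arm.job_done())"
```

```text
the job is handed in; nothing more can be done
None
```

The bracket now stands upright near the middle of the curing plate, long sides parallel (off-centre by about 3 mm at most by eye). It was gripped at 28 N, lowered by feel until the plate carried its weight with about 0 N extra, and released without a drop; the job was handed in at about 15 s with no verdict returned.

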